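# Index the weld positioner by one hole

### The job

Turn the weld positioner to its next tacking angle: hook a fingertip under the red pull ring, lift the spring index pin out of its hole, swing the arm one hole over to the side of the yellow disc, and let the pin drop fully home in the hole by that disc. Work with the fingertips only: do not grip or squeeze the ring, lift it gently, and leave everything else on the bench where it is.

Things in the scene. Friction and masses are not known exactly. Their poses are not given: they have to be found in the camera images.
- positioner: the indexing weld positioner, bolted down: blue base plate 330 x 320 x 10 mm with a raised aluminium sector (top 22 mm above the bench) on its robot side. Origin on the pivot axis at the bench top; z up; the middle hole lies towards -x. The plate reaches from 250 mm before (-x) to 80 mm behind the pivot and 160 mm to each side (y)
- pivot (a point): point on the upright pivot axis of the swing arm, 60 mm above the bench. The five 14 mm square index holes in the sector, 12 mm deep, lie 170 mm from it, 15 degrees (0.262 rad) apart. A black tube is clamped on the arm over and behind the pivot, up to 92 mm high and reaching 45 mm from the pivot towards the ring
- swing_arm (a joint): angle of the steel swing arm, rad, positive counter-clockwise from above (its outer end then moves towards the positioner's -y). 0 = middle hole, where it starts; next holes at +0.262 and -0.262, last ones at +/-0.524. Light friction, about 1 N at the pin. A 40 mm wide bar, top 38 mm above the bench, reaching 190 mm from the pivot towards the robot
- index_pin (a joint): height of the spring index pin, m: 0 = fully home in a hole, 0.025 = fully drawn. It must rise about 14 mm to clear the sector; let go between holes it rests on the sector and the arm still turns. The spring pushes down with about 6 N (home) to 11 N (drawn). Pin 12 mm, round-nosed, finds a hole from 4 mm off; it sits in a 32 mm housing, top 72 mm above the bench, 170 mm from the pivot
- pull_ring: the red pull ring, fixed rigidly and upright on top of the index pin (does not flop; rises and turns with it), its plane square across the arm. 7 mm round bar, clear opening about 57 mm wide across the arm and 55 mm high. Origin at its foot on the pin axis, 80 mm above the bench with the pin home. Its own x points along the arm to the pivot, z up
- ring_bar (a point): centre of the ring's top bar, which is level and straight over 48 mm, across the arm: straight above the pin, 170 mm from the pivot and 142 mm above the bench with the pin home. A fingertip slanting down, along the arm, from the robot's side or from the pivot's side, passes through the opening under this bar
- yellow_disc: yellow disc, 28 mm across, 12 mm thick, fixed on the base plate in front of one of the two holes next to the middle one (220 mm from the pivot, in line with that hole): the hole wanted. Origin under its centre
- grey_disc: grey disc of the same size, fixed likewise at the neighbouring hole on the other side
- gas_cup: terracotta ceramic torch cup, 22 mm across, 44 mm tall, loose, standing on a rear corner of the positioner's base plate; origin under its centre
- tack_block: dark steel block 35 x 35 x 25 mm, loose, on the other rear corner of the base plate; origin under its centre
- pliers: pliers with red handles, about 185 mm long and 20 mm high, lying loose on the bench
- knurled_bar: upright knurled steel bar, 38 mm across, 105 mm tall, loose on the bench; origin under its centre
- tube_offcut: upright dark steel tube offcut, 48 mm across, 60 mm tall, loose on the bench; origin under its centre
- wire_brush: hand brush lying loose on the bench
- paste_tin: closed blue tin, 60 mm across, 55 mm tall, loose on the bench; origin under its centre

How it is judged:
By the outcome, as a careful person would: the job done as asked, in the order asked, and still so for the second after the job is handed in, with the robot touching nothing.
It also fails if it takes over 38 s, if anything falls off the work surface, if the arm or the gripper's body presses on something with over 40 N, if the wrist force passes 120 N, or if a joint passes its speed limit or range.

### The arm

A 6-joint arm with a two-finger parallel gripper is mounted at the origin on the work surface. World frame = base frame: x ahead of the robot, y to its left, z up, the work surface at z = 0. Lengths are in m, angles in degrees, forces in N, time in s.
With the tool pointing down it reaches from about 0.25 to 0.775 m from the base axis. Payload 4 kg.
Tool frame: the origin (TCP) lies midway between the tips of the shut fingers; the grasp point (between the pads) lies 19 mm behind it; z points along the fingers, y is the line along which they close (so a half turn about z gives the same grasp; the last joint's range is limited). The gripper opens to 85 mm and grips with 20 to 120 N. Pads are 22 mm wide; open, the fingers measure 114 mm over their backs; the gripper's body (76 mm by 85 mm) begins 54 mm behind the grasp point. The pads swing forward as they close: fully open they stand 13 mm farther back than shut.
Start: joints at [-72.141, 4.996, 78.535, -0, 96.463, -5.907], TCP at [0.222, -0.503, 0.231] pointing down, gripper open.
Joint ranges: [-177.83, 177.83], [-43.37, 116.18], [15.69, 146.23], [-61.86, 241.86], [9.47, 152.12], [-147.06, 147.06]. Speed limits (degrees/s): [159.86, 159.86, 180, 180, 180, 180].

### API

Orientations are given as a 3x3 rotation matrix whose columns are the frame's x, y, z axes.
In Python, from station import ctrl gives the robot as it stands.
- The arm moves only by the tool play_rows, never from a script. Its argument "series" is a list of rows, each an object of numbers: "gripper": the finger opening in mm, from 0 to 85.4; "dx", "dy", "dz": the shift along the tool's x, y, z in mm; "ax", "ay", "az": the turn, a rotation vector about the tool's x, y, z in degrees. In form: [{"gripper": .., "dx": .., "dy": .., "dz": .., "ax": .., "ay": .., "az": ..}, ...]. A call has 1 to 10 rows; each row is the pose to reach, as a shift and turn from the pose commanded when the call began, along the tool's axes at that moment; what a row does not reach only later rows make up. A row lasts 1/12 s, in which the tool goes at most 41.7 mm and 7.16 degrees, less where a joint would pass 70% of its speed; a pose out of reach is approached as far as the arm can. A call with a gripper value outside its range is refused whole. The fingers move at their own pace and stop on an object; the grip force is fixed at half the most. Time passes only in rows, so rows that repeat a pose let the fingers close. It gives the time, the measured TCP pose, the force, the opening and the grip force at its end, in the units of the state.
- ctrl.get_obs(): the state, without advancing time (a new reading comes with each control period).
- ctrl.get_image(name): name is "side" or "top" or "wrist"; returns (picture, depth): 480x640x3 uint8, blue, green, red; 480x640 float32, m along the optical axis (not along the pixel's ray), 0 where there is no reading.
- ctrl.camera_info(name): a dict with "intrinsics" (3x3 intrinsics, pixels), "distortion" ([k1, k2, p1, p2, k3] as OpenCV has them; the pictures are not rectified), "xyz" and "attitude" of the camera in the world. Camera axes: x right, y up, looking along -z (the intrinsics and any distortion apply to the point x, -y, -z); pixel columns grow to the right and rows downward; lengths in m; the calibration is good to about 2 mm. A picture is of the moment at which its call begins: read the wrist's pose just before it. camera_info takes no time and is no camera call; for the wrist camera it gives the pose at the moment of the call.
- ctrl.hand_in(): hands the job in; it is judged then, once.
The state is a dict: "time": time; "joint_positions": joint angles; "dq": joint speeds; "joint_torque": joint torques, N m; "position": TCP position; "orientation": TCP orientation; "contact_force": force on the tool from outside, world axes, zero at the start; "wrist_torque": the same for the moment, N m; "grip_width": finger opening in m; "gripper_force": force on a finger pad.
Only numpy, scipy, OpenCV 4.12 (cv2) and the standard library are available. Lean on these libraries where they do the work, as an engineer would, in place of code of your own. Each camera call takes 0.05 s, during which the arm holds its last target. There are 200 camera calls.

## Working session

There is one attempt and no reset: what is moved stays moved. The work goes in short steps, Python scripts to look and compute and a tool call to move; the robot and the scene stay as the last step left them, time stands still between calls to the robot, and variables do not carry over. Pictures are saved under pics/ and viewed, at most 10 in all, crops included, and the job is handed in when it is done.

Besides the shell and the picture viewer there is one more tool, called after "Emit:" in YAML: its name, and indented under it one key for each argument. play_rows: Moves the arm, as the interface text tells. Its arguments: {"type":"object","properties":{"series":{"type":"array","items":{"type":"object","properties":{"gripper":{"type":"number"},"dx":{"type":"number"},"dy":{"type":"number"},"dz":{"type":"number"},"ax":{"type":"number"},"ay":{"type":"number"},"az":{"type":"number"}}}}},"required":["series"]}

```bash
mkdir -p pics
cat > h.py <<'E'
import numpy as np,cv2
from station import ctrl
def snap(n,f):
    ci=ctrl.camera_info(n); im,d=ctrl.get_image(n); cv2.imwrite(f'pics/{f}.png',im); np.savez(f'pics/{f}.npz',d=d,K=ci['intrinsics'],D=ci['distortion'],p=ci['xyz'],R=np.array(ci['attitude'])); return im,d
def ray(f,u,v):
    z=np.load(f'pics/{f}.npz'); q=cv2.undistortPoints(np.array([[[u,v]]],float),z['K'],z['D'])[0,0]
    r=z['R']
    return z['p'],r@np.array([q[0],-q[1],-1.]),z['d']
def atz(f,u,v,h):
    p,r,_=ray(f,u,v); return p+r*(h-p[2])/r[2]
def bydepth(f,u,v):
    p,r,d=ray(f,u,v); return p+r*d[int(round(v)),int(round(u))]
def tri(a,ua,b,ub):
    p,r,_=ray(a,*ua);q,s,_=ray(b,*ub)
    t=np.linalg.lstsq(np.c_[r,-s],q-p,rcond=None)[0]; A=p+r*t[0];B=q+s*t[1]; return (A+B)/2,np.linalg.norm(A-B)
E
python3 - <<'E'
from h import *
o=ctrl.get_obs();print(o)
for n in('top','side'):
    snap(n,n+'0');c=ctrl.camera_info(n);print(n,c)
E
```

```text
{'time': 0.0, 'joint_positions': array([-7.21398465e+01,  5.04093356e+00,  7.86259494e+01, -1.57811733e-04,
        9.64641397e+01, -5.90584803e+00]), 'dq': array([-0.032727  ,  0.02717956,  0.06672619, -0.02660558, -0.01465474,
       -0.0460699 ]), 'joint_torque': array([-2.92406457e-04, -3.51872599e+01, -3.13268924e+01, -2.33596411e-04,
        1.08414888e-02, -6.98138805e-06]), 'position': array([ 0.22150094, -0.50286885,  0.23011107]), 'orientation': array([[ 9.15199170e-01,  4.03001221e-01, -7.03947196e-04],
       [ 4.03001769e-01, -9.15196613e-01,  2.17573234e-03],
       [ 2.32572698e-04, -2.27492039e-03, -9.99997385e-01]]), 'contact_force': array([ 0.16849198,  0.38117649, -0.90037322]), 'wrist_torque': array([-0.01773596,  0.03306732, -0.04749029]), 'gripper_force': 0.0, 'grip_width': 0.08543873327314443}
top {'intrinsics': array([[481.20129238,   0.        , 312.67073947],
       [  0.        , 481.20129238, 237.75354383],
       [  0.        ,   0.        ,   1.        ]]), 'distortion': array([-0.04094465,  0.        ,  0.        ,  0.        ,  0.        ]), 'xyz': array([0.37018181, 0.00912128, 1.17424441]), 'attitude': array([[ 0.00615073,  0.98950079, -0.1443965 ],
       [-0.99958696,  0.01013763,  0.0268912 ],
       [ 0.0280727 ,  0.14417146,  0.98915444]])}
side {'intrinsics': array([[529.5964068 ,   0.        , 329.82849924],
       [  0.        , 529.5964068 , 246.0963982 ],
       [  0.        ,   0.        ,   1.        ]]), 'distortion': array([0.02092878, 0.        , 0.        , 0.        , 0.        ]), 'xyz': array([ 0.3362182 , -0.87583506,  0.93274308]), 'attitude': array([[ 0.98010492,  0.12694394, -0.15257647],
       [-0.19817138,  0.66873842, -0.71660103],
       [ 0.01106559,  0.73258048,  0.68059047]])}
```

View pics/top0.png

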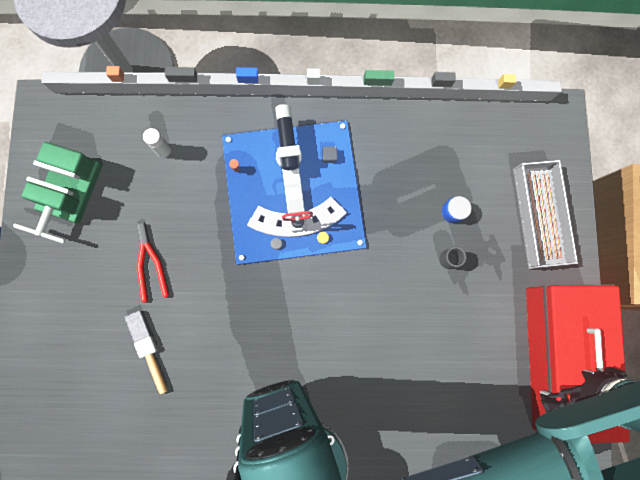

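View pics/side0.png

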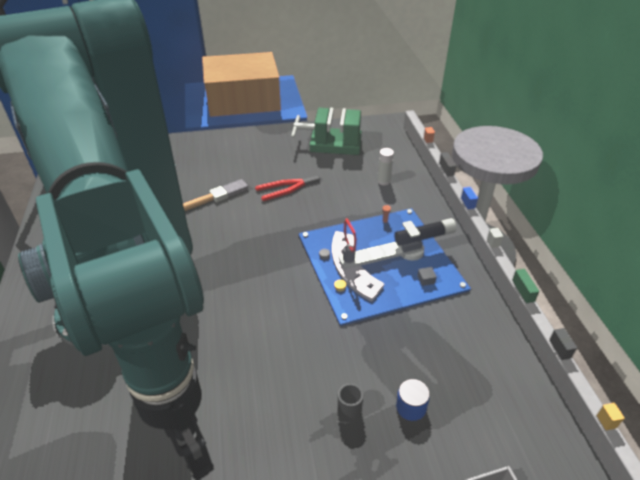

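The top view shows the positioner around (295,190), the yellow disc at (323,238), the grey disc at (277,244) and the ring near (298,216). The side view shows the ring at (349,235) and the yellow disc at (340,286).

Run:
```python
from h import *
a=cv2.imread('pics/top0.png')[140:265,215:375]; b=cv2.imread('pics/side0.png')[205:330,295:455]
cv2.imwrite('pics/crop.png',np.vstack([cv2.resize(a,None,fx=2.4*1,fy=2.4,interpolation=3),cv2.resize(b,None,fx=2.4,fy=2.4,interpolation=3)]))
for n,u,v,h in [('b',228,140,.01),('b',344,126,.01),('b',241,258,.01),('b',361,243,.01),('yel',323,238,.022),('grey',277,244,.022)]: print(n,atz('top0',u,v,h).round(4),bydepth('top0',u,v).round(4))
for n,u,v,h in [('yel',340.5,285.5,.022),('grey',324.5,254,.022)]: print(n,atz('side0',u,v,h).round(4),bydepth('side0',u,v).round(4))
```

```text
b [0.7864 0.1921 0.01  ] [0.7846 0.1913 0.0151]
b [ 0.8281 -0.1005  0.01  ] [ 0.8244 -0.0996  0.0194]
b [0.4888 0.1509 0.01  ] [0.4882 0.1502 0.0155]
b [ 0.5284 -0.1411  0.01  ] [ 0.5277 -0.1405  0.0147]
yel [ 0.538  -0.0472  0.022 ] [ 0.5377 -0.0471  0.0245]
grey [0.5223 0.0638 0.022 ] [0.5222 0.0637 0.0228]
yel [ 0.5381 -0.0543  0.022 ] [ 0.3362 -0.8758  0.9327]
grey [0.5217 0.0573 0.022 ] [0.5223 0.0604 0.019 ]
```

View pics/crop.png

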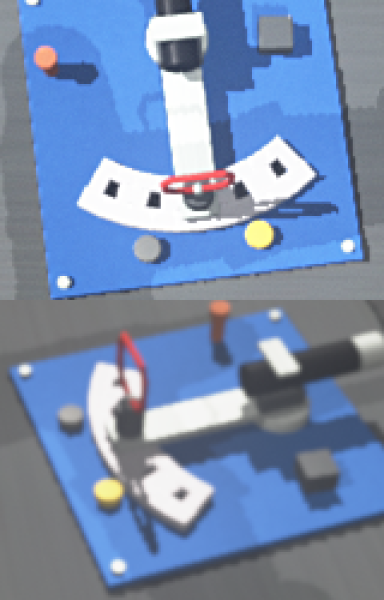

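```bash
cat >> h.py <<'E'
from scipy.spatial.transform import Rotation as Ro
def orient(psi,al):
    p,a=np.radians([psi,al]); z=np.array([np.cos(p)*np.cos(a),np.sin(p)*np.cos(a),-np.sin(a)]); y=np.array([np.sin(p),-np.cos(p),0])
    return np.c_[np.cross(y,z),y,z]
def delta(P,R,P0=None,R0=None):
    if P0 is None: o=ctrl.get_obs();P0=o['position'];R0=o['orientation']
    return (R0.T@(P-P0)*1000).round(1),Ro.from_matrix(R0.T@R).as_rotvec(degrees=True).round(2)
E
python3 - <<'E'
from h import *
c=np.array([.742,.037]);psi=8
R=orient(psi,40); bar=np.array([*(c-.17*np.array([np.cos(.1396),np.sin(.1396)])),.112])
print(bar)
for s in(-.13,.022): print(s,bar+s*R[:,2],delta(bar+s*R[:,2],R))
E
```

```text
[0.57365381 0.01334501 0.112     ]
-0.13 [ 0.47503719 -0.00051465  0.19556239] (array([ 434.5, -357.6,   35.5]), array([-6.99, 49.68, 14.7 ]))
0.022 [0.59034277 0.01569049 0.09785867] (array([ 546.5, -325.7,  133.1]), array([-6.99, 49.68, 14.7 ]))
```

Emit:
play_rows:
  series:
    - {"gripper": 0,"dx": 40,"dy": -35,"dz": -20}
    - {"gripper": 0,"dx": 434,"dy": -358,"dz": 0,"ax": -7,"ay": 49.7,"az": 14.7}
    - {"gripper": 0,"dx": 434,"dy": -358,"dz": 0,"ax": -7,"ay": 49.7,"az": 14.7}
    - {"gripper": 0,"dx": 434,"dy": -358,"dz": 0,"ax": -7,"ay": 49.7,"az": 14.7}
    - {"gripper": 0,"dx": 434,"dy": -358,"dz": 0,"ax": -7,"ay": 49.7,"az": 14.7}
    - {"gripper": 0,"dx": 434,"dy": -358,"dz": 0,"ax": -7,"ay": 49.7,"az": 14.7}
    - {"gripper": 0,"dx": 434,"dy": -358,"dz": 0,"ax": -7,"ay": 49.7,"az": 14.7}
    - {"gripper": 0,"dx": 434,"dy": -358,"dz": 0,"ax": -7,"ay": 49.7,"az": 14.7}
    - {"gripper": 0,"dx": 434,"dy": -358,"dz": 0,"ax": -7,"ay": 49.7,"az": 14.7}
    - {"gripper": 0,"dx": 434,"dy": -358,"dz": 0,"ax": -7,"ay": 49.7,"az": 14.7}

```text
schema error: expected keys gripper, dx, dy, dz, ax, ay, az
```

Run:
```python
from h import *
R=orient(8,40);o=ctrl.get_obs();print(o['time'],o['position'],o['joint_positions'].round(1),delta(np.array([.475,-.0005,.21]),R))
```

```text
0.1 [ 0.22150173 -0.50292482  0.23023084] [-72.1   5.   78.6  -0.   96.5  -5.9] (array([ 434.5, -357.6,   21. ]), array([-6.99, 49.68, 14.7 ]))
```

Emit:
play_rows:
  series:
    - {"gripper": 0,"dx": 40,"dy": -35,"dz": -20,"ax": 0,"ay": 0,"az": 0}
    - {"gripper": 0,"dx": 434,"dy": -358,"dz": 0,"ax": -7,"ay": 49.7,"az": 14.7}
    - {"gripper": 0,"dx": 434,"dy": -358,"dz": 0,"ax": -7,"ay": 49.7,"az": 14.7}
    - {"gripper": 0,"dx": 434,"dy": -358,"dz": 0,"ax": -7,"ay": 49.7,"az": 14.7}
    - {"gripper": 0,"dx": 434,"dy": -358,"dz": 0,"ax": -7,"ay": 49.7,"az": 14.7}
    - {"gripper": 0,"dx": 434,"dy": -358,"dz": 0,"ax": -7,"ay": 49.7,"az": 14.7}
    - {"gripper": 0,"dx": 434,"dy": -358,"dz": 0,"ax": -7,"ay": 49.7,"az": 14.7}
    - {"gripper": 0,"dx": 434,"dy": -358,"dz": 0,"ax": -7,"ay": 49.7,"az": 14.7}
    - {"gripper": 0,"dx": 434,"dy": -358,"dz": 0,"ax": -7,"ay": 49.7,"az": 14.7}
    - {"gripper": 0,"dx": 434,"dy": -358,"dz": 0,"ax": -7,"ay": 49.7,"az": 14.7}

```text
time: 0.93
position: [0.4059, -0.1328, 0.2316]
orientation: [[0.638, 0.132, 0.759], [0.082, -0.991, 0.103], [0.766, -0.003, -0.643]]
contact_force: [1.1, -0.4, -0.1]
grip_width: 0.0004
gripper_force: 0.0
```

Run:
```python
from h import *
R=orient(8,40);o=ctrl.get_obs();print(o['time'],o['position'],o['joint_positions'].round(1),delta(np.array([.475,-.0005,.21]),R))
```

```text
0.9333 [ 0.40591705 -0.13282328  0.23155692] [-60.4 -39.1 124.5  47.   76.5  18.1] (array([  38.4, -122. ,   79.9]), array([ 0.2 ,  0.01, -0.42]))
```

Emit:
play_rows:
  series:
    - {"gripper": 0,"dx": 38,"dy": -122,"dz": 80,"ax": 0,"ay": 0,"az": 0}
    - {"gripper": 0,"dx": 38,"dy": -122,"dz": 80,"ax": 0,"ay": 0,"az": 0}
    - {"gripper": 0,"dx": 38,"dy": -122,"dz": 80,"ax": 0,"ay": 0,"az": 0}
    - {"gripper": 0,"dx": 38,"dy": -122,"dz": 80,"ax": 0,"ay": 0,"az": 0}
    - {"gripper": 0,"dx": 38,"dy": -122,"dz": 80,"ax": 0,"ay": 0,"az": 0}
    - {"gripper": 0,"dx": 38,"dy": -122,"dz": 80,"ax": 0,"ay": 0,"az": 0}
    - {"gripper": 0,"dx": 38,"dy": -122,"dz": 80,"ax": 0,"ay": 0,"az": 0}
    - {"gripper": 0,"dx": 38,"dy": -122,"dz": 80,"ax": 0,"ay": 0,"az": 0}

```text
time: 1.6
position: [0.4752, -0.0025, 0.2129]
orientation: [[0.636, 0.136, 0.759], [0.089, -0.991, 0.103], [0.766, 0.003, -0.642]]
contact_force: [0.2, 0.2, 0.5]
grip_width: -0.0003
gripper_force: 0.0
```

Run:
```python
from h import *
R=orient(8,40);o=ctrl.get_obs();print(o['time'],o['position'],o['joint_positions'].round(1),delta(np.array([.475,-.0005,.21]),R))
snap('wrist','w1')
print(ctrl.camera_info('wrist')['xyz'])
```

```text
1.6 [ 0.47524376 -0.00251414  0.21288835] [-23.1 -38.4 126.4  30.5  50.5  48.3] (array([-2.2, -2. ,  1.9]), array([ 0.23, -0.03, -0.01]))
[ 0.41553715 -0.01172364  0.3627215 ]
```

View pics/w1.png

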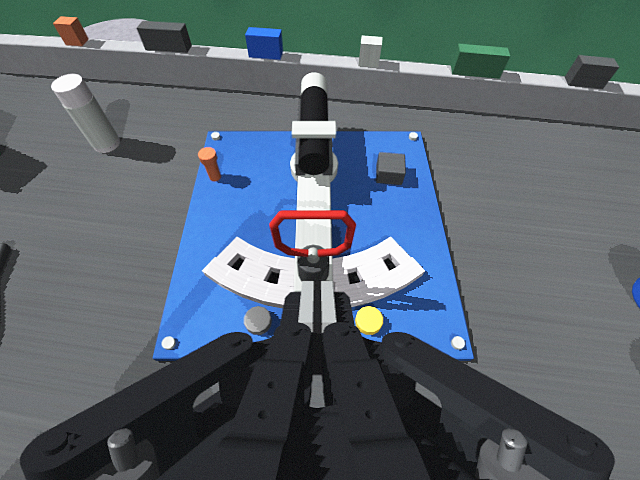

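The wrist view shows the ring's top bar centred at about (312.5,214), its foot at (313,253), the grey disc at (258,320), the yellow disc at (369,320), and the shut fingers at x≈317.

Run:
```python
from h import *
print('bar atz',atz('w1',312.5,214,.142),bydepth('w1',312.5,214),tri('w1',(312.5,214),'top0',(297.5,216)),tri('w1',(312.5,214),'side0',(350,225)))
for n,u,v,h in [('yel',369,318,.022),('grey',258,317,.022),('b',168,343,.012),('b',458.5,343,.012),('b',215.5,136,.012),('b',413.5,136,.012),('barL',284,213,.142),('barR',342,213,.142)]: print(n,atz('w1',u,v,h).round(4),bydepth('w1',u,v).round(4))
```

```text
bar atz [0.57238636 0.01344849 0.142     ] [0.57124059 0.01326989 0.14361135] (array([0.56735889, 0.01355768, 0.14879315]), np.float64(0.00176725802820355)) (array([0.57126281, 0.01344505, 0.14507749]), np.float64(0.0018240699905384711))
yel [ 0.5378 -0.0482  0.022 ] [ 0.5385 -0.0484  0.0201]
grey [0.5234 0.063  0.022 ] [0.5238 0.0632 0.0208]
b [0.4875 0.1486 0.012 ] [0.4868 0.1471 0.0154]
b [ 0.5275 -0.1401  0.012 ] [ 0.5262 -0.1386  0.0162]
b [0.7846 0.189  0.012 ] [0.7821 0.1877 0.0144]
b [ 0.8251 -0.099   0.012 ] [ 0.8211 -0.0981  0.0155]
barL [0.5703 0.0357 0.142 ] [0.5689 0.0353 0.144 ]
barR [ 0.5765 -0.0093  0.142 ] [ 0.5743 -0.0093  0.145 ]
```

```bash
cat >> h.py <<'E'
PIV=np.array([.740,.0364])
def tgt(th,h,s,psi=7.8,al=40,lat=0):
    "th arm deg; h axis height at ring plane; s TCP beyond ring plane along axis; lat sideways(local y)"
    a=np.radians(psi+th); e=np.array([np.cos(a),np.sin(a)]); R=orient(psi+th,al)
    n=np.array([-e[1],e[0]])
    return np.array([*(PIV-.17*e+lat*n),h])+s*R[:,2],R
E
python3 - <<'E'
from h import *
for s in(-.05,.025): print(tgt(0,.112,s)[0],delta(*tgt(0,.112,s)))
E
```

```text
[0.53362502 0.00813014 0.14413938] (array([-14.7,  -3.7,  89.7]), array([ 0.15, -0.04,  0.05]))
[0.59054679 0.01592746 0.09593031] (array([-14.7,  -3.9, 164.7]), array([ 0.15, -0.04,  0.05]))
```

Emit:
play_rows:
  series:
    - {"gripper": 0,"dx": -15,"dy": -4,"dz": 40,"ax": 0,"ay": 0,"az": 0}
    - {"gripper": 0,"dx": -15,"dy": -4,"dz": 75,"ax": 0,"ay": 0,"az": 0}
    - {"gripper": 0,"dx": -15,"dy": -4,"dz": 90,"ax": 0,"ay": 0,"az": 0}
    - {"gripper": 0,"dx": -15,"dy": -4,"dz": 105,"ax": 0,"ay": 0,"az": 0}
    - {"gripper": 0,"dx": -15,"dy": -4,"dz": 120,"ax": 0,"ay": 0,"az": 0}
    - {"gripper": 0,"dx": -15,"dy": -4,"dz": 135,"ax": 0,"ay": 0,"az": 0}
    - {"gripper": 0,"dx": -15,"dy": -4,"dz": 150,"ax": 0,"ay": 0,"az": 0}
    - {"gripper": 0,"dx": -15,"dy": -4,"dz": 164,"ax": 0,"ay": 0,"az": 0}
    - {"gripper": 0,"dx": -15,"dy": -4,"dz": 164,"ax": 0,"ay": 0,"az": 0}
    - {"gripper": 0,"dx": -15,"dy": -4,"dz": 164,"ax": 0,"ay": 0,"az": 0}

```text
time: 2.48
position: [0.5897, 0.0157, 0.0953]
orientation: [[0.638, 0.134, 0.759], [0.087, -0.991, 0.101], [0.765, 0.001, -0.644]]
contact_force: [-0.7, -1.1, -0.5]
grip_width: -0.0001
gripper_force: 0.0
```

Run:
```python
from h import *
o=ctrl.get_obs();print(o['time'],o['position'],o['contact_force'],o['joint_positions'].round(1),delta(*tgt(0,.112,.025)))
R=o['orientation'];print('world z unit in tool',R[2].round(3))
snap('wrist','w2')
```

```text
2.4833 [0.5897418  0.01566016 0.09532413] [-0.73677081 -1.06939091 -0.51946376] [-12.4 -10.3 123.6  40.4  23.8  38.8] (array([ 1. , -0.2,  0.2]), array([ 0.14,  0.06, -0.01]))
world z unit in tool [ 0.765  0.001 -0.644]
```

View pics/w2.png

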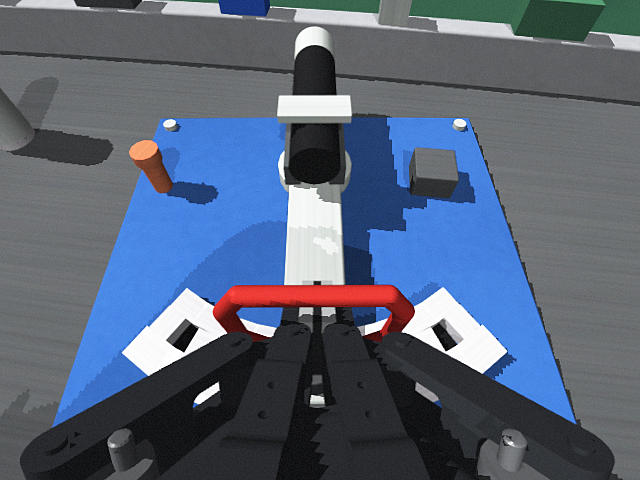

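The finger is through the ring, centred under the bar (bar centre at about (315,295)). I'll lift gently now.

Emit:
play_rows:
  series:
    - {"gripper": 0,"dx": 3.1,"dy": 0,"dz": -2.6,"ax": 0,"ay": 0,"az": 0}
    - {"gripper": 0,"dx": 6.1,"dy": 0,"dz": -5.1,"ax": 0,"ay": 0,"az": 0}
    - {"gripper": 0,"dx": 7.7,"dy": 0,"dz": -6.4,"ax": 0,"ay": 0,"az": 0}
    - {"gripper": 0,"dx": 9.2,"dy": 0,"dz": -7.7,"ax": 0,"ay": 0,"az": 0}
    - {"gripper": 0,"dx": 10.7,"dy": 0,"dz": -9.0,"ax": 0,"ay": 0,"az": 0}
    - {"gripper": 0,"dx": 12.3,"dy": 0,"dz": -10.3,"ax": 0,"ay": 0,"az": 0}
    - {"gripper": 0,"dx": 13.8,"dy": 0,"dz": -11.6,"ax": 0,"ay": 0,"az": 0}
    - {"gripper": 0,"dx": 15.3,"dy": 0,"dz": -12.9,"ax": 0,"ay": 0,"az": 0}
    - {"gripper": 0,"dx": 15.3,"dy": 0,"dz": -12.9,"ax": 0,"ay": 0,"az": 0}

```text
time: 3.28
position: [0.5884, 0.0196, 0.1144]
orientation: [[0.638, 0.14, 0.757], [0.092, -0.99, 0.107], [0.764, 0.001, -0.645]]
contact_force: [-3.9, -0.8, -6.3]
grip_width: 0.0
gripper_force: 3.8
```

```bash
cat > st.py <<'E'
from h import *
o=ctrl.get_obs();print(o['time'],o['position'],o['contact_force'].round(1),o['joint_positions'].round(1))
im,_=snap('side','sx');snap('wrist','wx')
# ring: red mask in side near ring
m=cv2.inRange(cv2.cvtColor(im,cv2.COLOR_BGR2HSV),(0,120,60),(8,255,255))|cv2.inRange(cv2.cvtColor(im,cv2.COLOR_BGR2HSV),(172,120,60),(180,255,255))
m[:200]=0;m[300:]=0;m[:,:325]=0;m[:,372:]=0
v,u=np.nonzero(m);print('ring px',u.min(),u.max(),v.min(),v.max(),len(u)) if len(u) else print('none')
E
python3 st.py
python3 - <<'E'
import cv2,numpy as np
b=cv2.imread('pics/side0.png');a=cv2.imread('pics/sx.png')
cv2.imwrite('pics/c2.png',np.hstack([cv2.resize(i[200:310,290:390],None,fx=4,fy=4,interpolation=3) for i in(b,a)]))
E
```

```text
3.2833 [0.58843849 0.01960663 0.11440618] [-3.9 -0.8 -6.3] [-12.  -12.3 122.6  36.3  26.3  43.3]
ring px 346 354 218 231 33
```

View pics/c2.png

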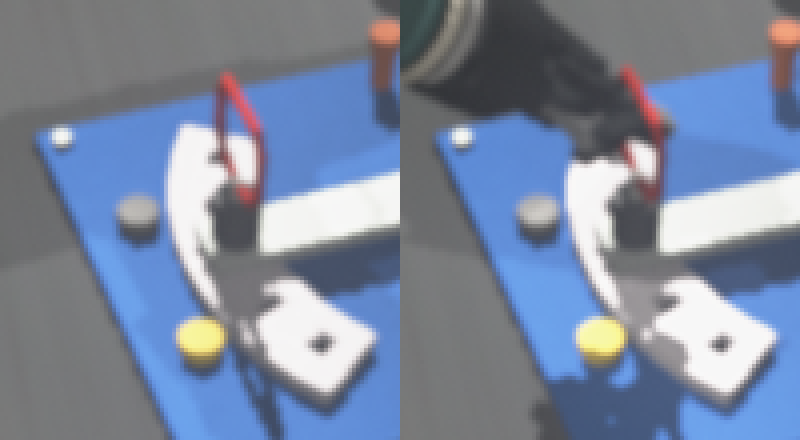

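The ring has risen about 2 px (5–6 mm) with 6 N on the finger: the bar is hooked. I'll lift about 13 mm more.

Run:
```python
from h import *
o=ctrl.get_obs();print(o['position'])
for h in (.112+.024,.112+.032):
  for th in(0,):print(h,delta(*tgt(th,h,.025)))
```

```text
[0.58849654 0.01957917 0.11436523]
0.136 (array([ 5.2,  3.9, -2.4]), array([-0.16,  0.15,  0.22]))
0.14400000000000002 (array([11.3,  3.9, -7.6]), array([-0.16,  0.15,  0.22]))
```

Emit:
play_rows:
  series:
    - {"gripper": 0,"dx": 1.5,"dy": 0,"dz": -1.3,"ax": 0,"ay": 0,"az": 0}
    - {"gripper": 0,"dx": 3.1,"dy": 0,"dz": -2.6,"ax": 0,"ay": 0,"az": 0}
    - {"gripper": 0,"dx": 4.6,"dy": 0,"dz": -3.9,"ax": 0,"ay": 0,"az": 0}
    - {"gripper": 0,"dx": 6.1,"dy": 0,"dz": -5.1,"ax": 0,"ay": 0,"az": 0}
    - {"gripper": 0,"dx": 7.7,"dy": 0,"dz": -6.4,"ax": 0,"ay": 0,"az": 0}
    - {"gripper": 0,"dx": 9.2,"dy": 0,"dz": -7.7,"ax": 0,"ay": 0,"az": 0}
    - {"gripper": 0,"dx": 9.2,"dy": 0,"dz": -7.7,"ax": 0,"ay": 0,"az": 0}

```text
time: 3.97
position: [0.5886, 0.0195, 0.1268]
orientation: [[0.638, 0.14, 0.757], [0.092, -0.99, 0.106], [0.764, 0.001, -0.645]]
contact_force: [-6.1, -0.7, -9.4]
grip_width: 0.0002
gripper_force: 5.5
```

```bash
python3 st.py
python3 - <<'E'
from h import *
print(delta(*tgt(0,.144,.025)))
# bar height via wrist: red rows near col 315
im=cv2.imread('pics/wx.png');hsv=cv2.cvtColor(im,cv2.COLOR_BGR2HSV);m=cv2.inRange(hsv,(0,150,80),(6,255,255))|cv2.inRange(hsv,(174,150,80),(180,255,255))
m[:220]=0
v,u=np.nonzero(m[:, 200:430]);u+=200;print(u.min(),u.max(),v.min(),v.max())
for c in(290,315,340):
    w=np.nonzero(m[:,c])[0]
    if len(w): print(c,w.min(),w.max(),[bydepth('wx',c,r).round(4) for r in(int(np.median(w)),)])
E
```

```text
3.9667 [0.5886071  0.01953589 0.12677031] [-6.1 -0.7 -9.4] [-12.  -13.4 121.8  34.2  27.8  45.7]
ring px 346 354 214 227 38
(array([2. , 3.9, 0.2]), array([-0.16,  0.15,  0.22]))
231 411 299 340
290 300 319 [array([0.5695, 0.0255, 0.1621])]
315 300 319 [array([0.5706, 0.017 , 0.1622])]
340 300 319 [array([0.5714, 0.0085, 0.1632])]
```

Run:
```python
from h import *
P0,R0=tgt(0,.144,.025)
for i in range(1,11):
    th=1.5*i; print(i,*[x.tolist() for x in delta(*tgt(th,.146,.025),P0,R0)])
```

```text
1 [1.6, 3.9, -1.2] [1.15, -0.0, -0.96]
2 [1.7, 7.9, -1.1] [2.3, 0.0, -1.93]
3 [1.8, 11.8, -0.9] [3.45, 0.0, -2.89]
4 [2.1, 15.8, -0.7] [4.6, 0.0, -3.86]
5 [2.4, 19.7, -0.3] [5.75, 0.0, -4.82]
6 [2.7, 23.6, 0.1] [6.89, 0.0, -5.79]
7 [3.2, 27.5, 0.6] [8.04, 0.0, -6.75]
8 [3.7, 31.4, 1.2] [9.19, 0.0, -7.71]
9 [4.2, 35.2, 1.9] [10.34, 0.0, -8.68]
10 [4.8, 39.0, 2.7] [11.49, 0.0, -9.64]
```

Emit:
play_rows:
  series:
    - {"gripper": 0,"dx": 1.5,"dy": 0,"dz": -1.3,"ax": 0,"ay": 0,"az": 0}
    - {"gripper": 0,"dx": 1.6,"dy": 3.9,"dz": -1.2,"ax": 1.15,"ay": 0,"az": -0.96}
    - {"gripper": 0,"dx": 1.7,"dy": 7.9,"dz": -1.1,"ax": 2.3,"ay": 0,"az": -1.93}
    - {"gripper": 0,"dx": 1.8,"dy": 11.8,"dz": -0.9,"ax": 3.45,"ay": 0,"az": -2.89}
    - {"gripper": 0,"dx": 2.1,"dy": 15.8,"dz": -0.7,"ax": 4.6,"ay": 0,"az": -3.86}
    - {"gripper": 0,"dx": 2.4,"dy": 19.7,"dz": -0.3,"ax": 5.75,"ay": 0,"az": -4.82}
    - {"gripper": 0,"dx": 2.7,"dy": 23.6,"dz": 0.1,"ax": 6.89,"ay": 0,"az": -5.79}
    - {"gripper": 0,"dx": 3.2,"dy": 27.5,"dz": 0.6,"ax": 8.04,"ay": 0,"az": -6.75}
    - {"gripper": 0,"dx": 3.7,"dy": 31.4,"dz": 1.2,"ax": 9.19,"ay": 0,"az": -7.71}
    - {"gripper": 0,"dx": 3.7,"dy": 31.4,"dz": 1.2,"ax": 9.19,"ay": 0,"az": -7.71}

```text
time: 4.9
position: [0.5968, -0.0141, 0.1285]
orientation: [[0.606, 0.34, 0.719], [0.224, -0.94, 0.257], [0.763, 0.006, -0.646]]
contact_force: [-9.3, -3.5, -10.1]
grip_width: -0.0
gripper_force: 6.7
```

```bash
cat > ang.py <<'E'
from h import *
o=ctrl.get_obs();print(o['time'],o['position'].round(4),o['contact_force'].round(1),o['joint_positions'].round(1))
im,_=snap('wrist','wx');snap('top','tx')
hsv=cv2.cvtColor(im,cv2.COLOR_BGR2HSV);m=cv2.inRange(hsv,(0,150,80),(6,255,255))|cv2.inRange(hsv,(174,150,80),(180,255,255))
n,l,s,_=cv2.connectedComponentsWithStats(m);k=1+np.argmax(s[1:,4]);print('ring',s[k])
x,y,w,h,_=s[k];L=[]
for c in np.linspace(x+.15*w,x+.85*w,15).astype(int):
    r=np.nonzero(l[:,c]==k)[0]; r=r[r<r.min()+19]; L.append(bydepth('wx',c,int(np.median(r))))
L=np.median(np.array(L),0)
# ring centre column at bar height
r=np.array(atz('wx',x+w/2,y+8,L[2]));d=PIV-r[:2]
print('bar',r.round(4),'dist',np.hypot(*d).round(4),'arm ang',np.degrees(np.arctan2(d[1],d[0]))-7.8)
i=o['position'];d=PIV-i[:2];z=o['orientation'][:,2];print('tool yaw',np.degrees(np.arctan2(z[1],z[0]))-7.8,'tcp ang',np.degrees(np.arctan2(d[1],d[0]))-7.8)
E
python3 ang.py
```

```text
4.9 [ 0.5968 -0.0141  0.1285] [ -9.3  -3.5 -10.1] [-23.7  -8.7 117.7  50.7  42.6  16.3]
ring [ 231  300  183   33 3449]
bar [ 0.5807 -0.0225  0.1644] dist 0.1698 arm ang 12.486876495103367
tool yaw 11.831143647577004 tcp ang 11.631064535104805
```

Emit:
play_rows:
  series:
    - {"gripper": 0,"dx": 0,"dy": 3.3,"dz": 0,"ax": 0.96,"ay": 0,"az": -0.8}
    - {"gripper": 0,"dx": 0.1,"dy": 6.5,"dz": 0.1,"ax": 1.92,"ay": 0,"az": -1.6}
    - {"gripper": 0,"dx": 0.1,"dy": 6.5,"dz": 0.1,"ax": 1.92,"ay": 0,"az": -1.6}
    - {"gripper": 0,"dx": 0.1,"dy": 6.5,"dz": 0.1,"ax": 1.92,"ay": 0,"az": -1.6}

```text
time: 5.33
position: [0.599, -0.02, 0.1285]
orientation: [[0.596, 0.38, 0.707], [0.25, -0.925, 0.287], [0.763, 0.006, -0.646]]
contact_force: [-8.7, -5.1, -10.0]
grip_width: 0.0003
gripper_force: 6.9
```

```bash
python3 ang.py
```

```text
5.3333 [ 0.599  -0.02    0.1285] [ -8.7  -5.1 -10. ] [-25.5  -7.3 116.5  52.   45.6  12.5]
ring [ 231  300  183   33 3432]
bar [ 0.5835 -0.0289  0.1639] dist 0.1696 arm ang 14.855548856149209
tool yaw 14.265156509737594 tcp ang 13.994366379687175
```

View pics/wx.png

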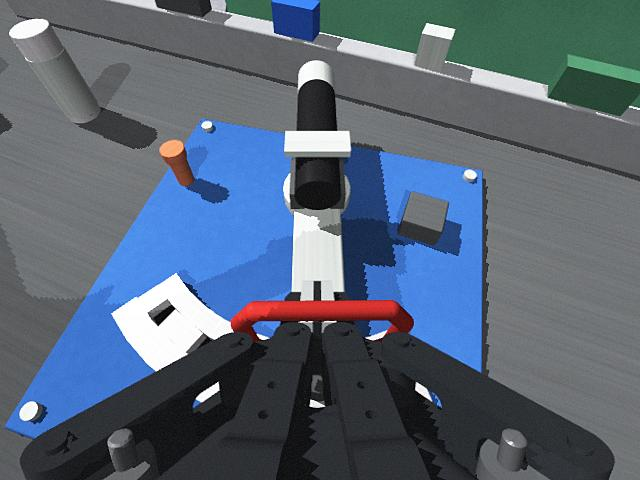

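The arm now stands near 14.9°, with the ring centred over the fingers at (322,310). I'll lower straight down.

Emit:
play_rows:
  series:
    - {"gripper": 0,"dx": -2.3,"dy": 0,"dz": 1.9,"ax": 0,"ay": 0,"az": 0}
    - {"gripper": 0,"dx": -4.6,"dy": 0,"dz": 3.9,"ax": 0,"ay": 0,"az": 0}
    - {"gripper": 0,"dx": -6.9,"dy": 0,"dz": 5.8,"ax": 0,"ay": 0,"az": 0}
    - {"gripper": 0,"dx": -9.2,"dy": 0,"dz": 7.7,"ax": 0,"ay": 0,"az": 0}
    - {"gripper": 0,"dx": -11.5,"dy": 0,"dz": 9.7,"ax": 0,"ay": 0,"az": 0}
    - {"gripper": 0,"dx": -13.8,"dy": 0,"dz": 11.6,"ax": 0,"ay": 0,"az": 0}
    - {"gripper": 0,"dx": -16.1,"dy": 0,"dz": 13.5,"ax": 0,"ay": 0,"az": 0}
    - {"gripper": 0,"dx": -18.4,"dy": 0,"dz": 15.4,"ax": 0,"ay": 0,"az": 0}
    - {"gripper": 0,"dx": -21.4,"dy": 0,"dz": 18,"ax": 0,"ay": 0,"az": 0}
    - {"gripper": 0,"dx": -22.2,"dy": 0,"dz": 18.6,"ax": 0,"ay": 0,"az": 0}

```text
time: 6.27
position: [0.6026, -0.0204, 0.1051]
orientation: [[0.589, 0.379, 0.714], [0.248, -0.926, 0.286], [0.769, 0.009, -0.639]]
contact_force: [-2.3, -1.7, -1.4]
grip_width: -0.0001
gripper_force: 0.0
```

```bash
python3 ang.py
```

```text
6.2667 [ 0.6026 -0.0204  0.1051] [-2.3 -1.7 -1.4] [-25.4  -4.8 117.8  55.7  43.1   7.7]
ring [ 224  303  190   31 3628]
bar [ 0.5834 -0.0293  0.1456] dist 0.1698 arm ang 14.943215310966227
tool yaw 14.006570703238303 tcp ang 14.643268596103695
```

Emit:
play_rows:
  series:
    - {"gripper": 0,"dx": -1.5,"dy": 0,"dz": 1.3,"ax": 0,"ay": 0,"az": 0}
    - {"gripper": 0,"dx": -1.5,"dy": 0,"dz": 1.3,"ax": 0,"ay": 0,"az": 0}
    - {"gripper": 0,"dx": -1.5,"dy": 0,"dz": 1.3,"ax": 0,"ay": 0,"az": 0}

```text
time: 6.62
position: [0.6009, -0.0181, 0.101]
orientation: [[0.591, 0.382, 0.71], [0.248, -0.924, 0.291], [0.768, 0.004, -0.641]]
contact_force: [-0.8, 0.4, 0.3]
grip_width: 0.0002
gripper_force: 0.0
```

```bash
python3 ang.py
python3 - <<'E'
from h import *
print([bydepth('w2',c,r).round(4)[2] for c in(280,315,350) for r in(292,295,298)])
print([bydepth('wx',c,310).round(4)[2] for c in(280,315,350)])
a=cv2.imread('pics/wx.png')[200:400,180:460];snap('side','s3');b=cv2.imread('pics/s3.png')[205:305,290:430]
cv2.imwrite('pics/c3.png',np.vstack([cv2.resize(a,(560,400)),cv2.resize(b,(560,400),interpolation=3)])[:, :][::1][:800])
cv2.imwrite('pics/c3.png',cv2.resize(cv2.imread('pics/c3.png'),(420,600)))
E
```

```text
6.6167 [ 0.6009 -0.0181  0.101 ] [-0.8  0.4  0.3] [-25.3  -4.6 118.   56.   43.1   7.4]
ring [ 228  297  195   35 3806]
bar [ 0.5834 -0.0288  0.1449] dist 0.1696 arm ang 14.807680281512628
tool yaw 14.46079438393922 tcp ang 13.603120146561551
[np.float64(0.1458), np.float64(0.1446), np.float64(0.1442), np.float64(0.1447), np.float64(0.1442), np.float64(0.1453), np.float64(0.1452), np.float64(0.1447), np.float64(0.1449)]
[np.float64(0.1443), np.float64(0.1444), np.float64(0.144)]
```

View pics/c3.png

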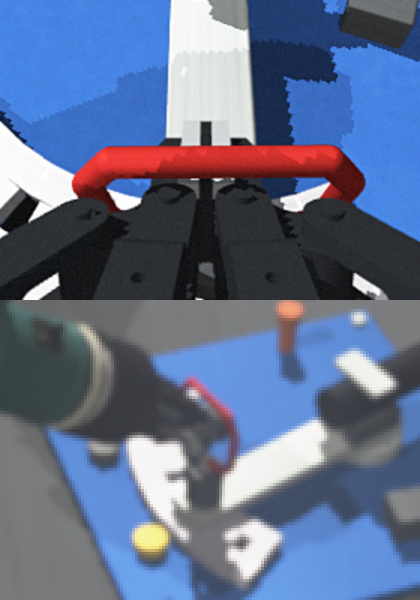

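The bar is back at its home height (0.1445 m, the same as before the lift), at about 14.9°. Contact force is about zero, so I'll withdraw along the finger.

Emit:
play_rows:
  series:
    - {"gripper": 0,"dx": -2,"dy": 0,"dz": 0,"ax": 0,"ay": 0,"az": 0}
    - {"gripper": 0,"dx": -2,"dy": 0,"dz": -8,"ax": 0,"ay": 0,"az": 0}
    - {"gripper": 0,"dx": -2,"dy": 0,"dz": -18,"ax": 0,"ay": 0,"az": 0}
    - {"gripper": 0,"dx": -2,"dy": 0,"dz": -30,"ax": 0,"ay": 0,"az": 0}
    - {"gripper": 0,"dx": -2,"dy": 0,"dz": -45,"ax": 0,"ay": 0,"az": 0}
    - {"gripper": 0,"dx": -2,"dy": 0,"dz": -60,"ax": 0,"ay": 0,"az": 0}
    - {"gripper": 0,"dx": -2,"dy": 0,"dz": -80,"ax": 0,"ay": 0,"az": 0}
    - {"gripper": 0,"dx": -2,"dy": 0,"dz": -100,"ax": 0,"ay": 0,"az": 0}
    - {"gripper": 0,"dx": -2,"dy": 0,"dz": -110,"ax": 0,"ay": 0,"az": 0}
    - {"gripper": 0,"dx": -2,"dy": 0,"dz": -110,"ax": 0,"ay": 0,"az": 0}

```text
time: 7.6
position: [0.5203, -0.0518, 0.1714]
orientation: [[0.591, 0.38, 0.712], [0.248, -0.925, 0.288], [0.768, 0.007, -0.641]]
contact_force: [0.2, -0.8, 0.0]
grip_width: 0.0001
gripper_force: 0.0
```

```bash
python3 ang.py
```

```text
7.6 [ 0.5203 -0.0518  0.1714] [ 0.2 -0.8  0. ] [-36.8 -19.8 121.   50.   59.   11.4]
ring [ 268  211  105   55 1745]
bar [ 0.5797 -0.0307  0.1445] dist 0.1737 arm ang 14.923332512380753
tool yaw 14.229170788269734 tcp ang 14.08477608394865
```

View pics/wx.png

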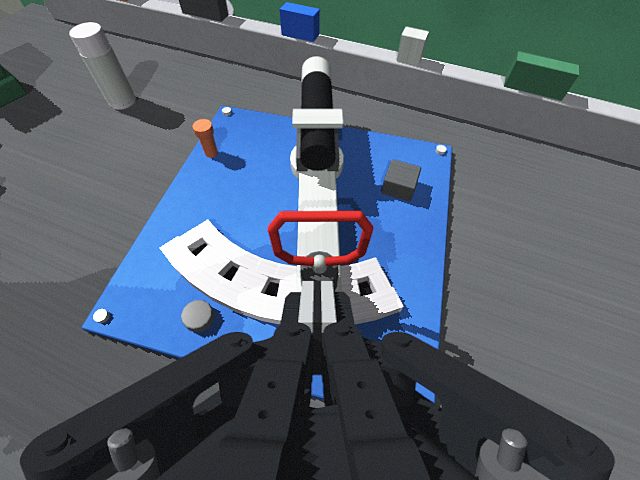

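The finger is clear of the ring (bar at (320,215)). Three holes show open to the left and one to the right, so the pin is in the hole by the yellow disc, and its height matches home. Nothing else has moved.

```bash
python3 -c "
from station import ctrl
print(ctrl.hand_in())"
```

```text
the job is handed in; nothing more can be done
None
```

The job is handed in: the swing arm is one hole over at about +15°, the index pin measures fully home in the hole by the yellow disc, and the robot stands clear of the ring.

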